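Take the slim lens off the lens turret

TASK

Turn the lens turret by its push pins until the slim lens stands at the notch in the front of the guard plate, twist that lens a quarter turn anticlockwise to free its bayonet and draw it straight up out of its socket. Then set it down gently, standing upright on its foot, on the cork mat and let go. Leave the other two lenses in their sockets and the other things on the table where they are.

Things in the scene. Friction and masses are not known exactly. Their poses are not given: they have to be found in the camera images.
- stand: fixed stand of the turret, a grey drum under the turning disc; origin on the table on the disc's vertical axis; its -x axis points to the front, where a steel pointer sticks out below the disc, to 150 mm from the axis
- guard (a point): centre of the top of the fixed dark steel guard plate, on the disc axis; radius 51 mm, underside 72 mm, top 79 mm above the table (small cap to 85 mm). It overhangs the lenses' flanges by 7 mm and holds them down except at its notch in the front (60 degrees wide at the rim): a lens comes out only within about 10 degrees of the notch's middle
- notch (a point): fixed point in the middle of the guard's notch, 72 mm in front of the disc axis, 52 mm above the table: the foot of a lens that stands at the front lies here; axes as the stand's
- turret: turning steel disc, 250 mm across, top 52 mm above the table; origin on the table on the disc's vertical axis. Turns without end either way, about 0.25 N m of friction, no detents, stays where it is left. Three lenses 72 mm from the axis: slim on its +x axis, hooded 120 and stubby 240 degrees anticlockwise (from above) from it
- pin (a point): top of one of six equal upright push pins on the turret, 12 mm thick, 32 mm tall (tops 84 mm above the table), 112 mm from the axis, at 30 (this one), 90, 150, 210, 270 and 330 degrees from the turret's +x axis. A shut gripper can push any of them sideways (2 to 3 N) to turn the disc
- socket (a point): centre of the top of the slim lens's square aluminium socket, 56 mm wide, 11.5 mm tall, its top 63.5 mm above the table; turns with the turret. Its slot, 13 mm wide, through which the lens's lugs come out, runs along this x axis (outward); its middle hole is 29 mm wide
- slim_center (a point): centre of the lens to take off: straight slim black barrel 34 mm thick, from the flange (17.5 mm above the foot) to the top (85 mm above the foot), standing higher than the other lenses. Point on its axis, 42.5 mm above the foot, z up. Flange 56 mm across, 5 mm thick, underside 12.5 mm above the foot. 0.15 to 0.27 kg
- slim_foot (a point): centre of the slim lens's foot underside, 52 mm above the table in its socket. Spigot 27 mm thick, two lugs at the foot along this x axis (40 mm over both, 8 wide, 5 tall). Starts 1.45 to 1.57 rad clockwise of the slot; turned anticlockwise (from above) to the slot, where a stop halts it (up to 0.1 rad past), it lifts straight out; 13 mm up clears the socket
- hooded_center (a point): lens that stays: black, flaring to 52 mm at its top, 70 mm tall, same foot and flange; point on its axis half-way up, 35 mm above the foot
- stubby_center (a point): lens that stays: black, short and wide, 46 mm across the top, 50 mm tall, same foot and flange; point on its axis half-way up, 25 mm above the foot
- slim: the slim lens as a whole; same point and axes as slim_foot
- mat: square cork mat fixed to the table, 120 x 120 mm, 4 mm thick; origin at the centre of its underside, x and y along its sides
- bottle: bystander: white plastic bottle, 44 mm across, 110 mm tall; origin at the centre of its underside
- brush: bystander: lens brush, 160 mm long, lying flat
- cap: bystander: round black lens cap lying flat, 60 mm across, 11 mm thick
- target: bystander: grey-scale test card, 85 mm wide, upright in a wooden foot, 77 mm tall
- tripod: bystander: small aluminium table tripod, 110 mm across its feet, 106 mm tall
- battery: bystander: grey battery block, 40 x 58 x 22 mm, lying flat

How it is judged (in metres and radians):
On the way, in this order (a step that is already met when the one before it is completed fails the run):
1. the slim lens, still in its socket, stands at the notch of the guard (within 12 mm) (horizontal distance between slim_foot and notch below 0.012 m and z of slim_foot in the frame of turret below 0.06 m), for 0.2 s.
2. the slim lens is drawn up out of its socket, upright (z of slim_foot in the frame of turret above 0.07 m and angle between slim_foot's own z axis and vertical below 0.5 rad), for 0.1 s.
At the end, for the whole second after the job is handed in: the slim lens stands still and upright (within 0.1 rad) on its foot on the cork mat, the middle of the foot within 45 mm of the mat's centre along both sides of the mat; the hooded and the stubby lens are still seated upright in their sockets (raised less than 8 mm); nothing held (x of slim_foot in the frame of mat between -0.045 and 0.045 m and y of slim_foot in the frame of mat between -0.045 and 0.045 m and height (world z) of slim_foot between 0.001 and 0.009 m and angle between slim_foot's own z axis and vertical below 0.1 rad and linear speed of slim below 0.02 m/s and z of hooded_center in the frame of turret below 0.095 m and angle between each of hooded_center, stubby_center's own z axis and vertical below 0.12 rad and z of stubby_center in the frame of turret below 0.085 m); the robot touches nothing.
It fails at once if the slim lens is dropped (falls free of the fingers at over 0.5 m/s, about 13 mm) (linear speed of slim above 0.5 m/s and height (world z) of slim_foot below 0.045 m and contact force between the fingers and slim below 0.1 N).
It fails at once if the slim lens is pressed hard on the mat (over 60 N) (contact force between slim and mat above 60 N).
It fails at once if another lens is pulled from its socket (not (z of hooded_center in the frame of turret below 0.095 m and angle between hooded_center's own z axis and vertical below 0.12 rad) or not (z of stubby_center in the frame of turret below 0.085 m and angle between stubby_center's own z axis and vertical below 0.12 rad)).
It fails at once if a bystander is shifted by more than 40 mm (distance of any of bottle, brush, cap, target, tripod, battery from where it was at the start of the episode above 0.04 m).
It also fails if it takes over 72 s, if anything falls off the work surface, if the arm or the gripper's body presses on something with over 40 N, if the wrist force passes 120 N, or if a joint passes its speed limit or range.

ROBOT

A 7-joint arm with a two-finger parallel gripper is mounted at the origin on the work surface. World frame = base frame: x ahead of the robot, y to its left, z up, the work surface at z = 0. Lengths are in m, angles in degrees, forces in N, time in s.
With the tool pointing down it reaches from about 0.425 to 0.95 m from the base axis. Payload 16.7 kg.
Tool frame: the origin (TCP) lies midway between the tips of the shut fingers; the grasp point (between the pads) lies 19 mm behind it; z points along the fingers, x is the direction in which the jaws open and shut, and the axes are right-handed (so a half turn about z gives the same grasp; the last joint's range is limited). The gripper opens to 94 mm and grips with 3 to 60 N. Pads are 16 mm wide; open, the fingers measure 119 mm over their backs; the gripper's body (75 mm by 177 mm) begins 78 mm behind the grasp point.
Start: joints at [63.627, 24.414, 4.234, 92.017, -1.954, 63.644, -3.845], TCP at [0.206, -0.643, 0.205] pointing down, gripper open.
Joint ranges: [-163.25, 163.25], [-28.42, 122.38], [-70.27, 78.77], [12.13, 141.07], [-58.53, 238.53], [9.26, 117.41], [-156.51, 156.51]. Speed limits (degrees/s): [108.29, 108.29, 136.94, 136.94, 172.46, 172.46, 172.46].

INTERFACE

Orientations are given as a 3x3 rotation matrix whose columns are the frame's x, y, z axes.
In Python, from workcell import arm gives the robot as it stands.
- The arm moves only by the tool servo_tool, never from a script. Its argument "commands" is text: rows parted by semicolons, each of 5 numbers parted by spaces: the opening in per cent of the stroke, from 0 (shut) to 100 (fully open), then the shift along the tool's x, y, z in m, then the turn about the tool's z in degrees. In form: hand tx ty tz spin; .... A call has 1 to 5 rows; each row shifts and turns the pose as measured when the row begins, along the tool's axes as they then stand; what a row does not reach is not made up. A row lasts 1/8 s, in which the tool goes at most 62.5 mm and 10.7 degrees, less where a joint would pass 70% of its speed; a pose out of reach is approached as far as the arm can. A call is refused whole if a number of a shift passes 0.0625 or a number of a turn 10.7, either way. A call with a gripper value outside its range is refused whole. The fingers move at their own pace and stop on an object; the grip force is fixed at half the most. Time passes only in rows, so rows that do not move let the fingers close. It gives the time, the measured TCP pose, the force and the opening at its end, in the units of the state.
- arm.sense(): the state, without advancing time (a new reading comes with each control period).
- arm.camera(name): name is "side" or "top" or "wrist"; returns the picture (400x640x3 uint8, red, green, blue); there is no depth.
- arm.get_calibration(name): a dict with "K" (3x3 intrinsics, pixels), "world_from_camera" (4x4, takes a point from camera to world coordinates). Camera axes: x right, y down, z forward; pixel columns grow to the right and rows downward; lengths in m; the calibration is good to about 2 mm. A picture is of the moment at which its call begins: read the wrist's pose just before it. get_calibration takes no time and is no camera call; for the wrist camera it gives the pose at the moment of the call.
- arm.sign_off(): hands the job in, once; it reports no verdict.
The state is a dict: "time_s": time; "q": joint angles; "joint_vel": joint speeds; "joint_torque": joint torques, N m; "eef_pos": TCP position; "eef_rot": TCP orientation; "wrist_force": force on the tool from outside, world axes, zero at the start; "torque": the same for the moment, N m; "finger_gap": finger opening in m.
Only numpy, scipy, OpenCV 4.12 (cv2) and the standard library are available. Lean on these libraries where they do the work, as an engineer would, in place of code of your own. Each camera call takes 0.05 s, during which the arm holds its last target.

## Working session

There is one attempt and no reset: what is moved stays moved. The work goes in short steps, Python scripts to look and compute and a tool call to move; the robot and the scene stay as the last step left them, time stands still between calls to the robot, and variables do not carry over. Pictures are saved under pics/ and viewed, and the job is handed in when it is done.

Besides the shell and the picture viewer there is one more tool, called after "Call:" as a command line: name --argument value ..., lists and objects as JSON in quotes. servo_tool: Moves the arm, as the interface text tells. Its arguments: {"type":"object","properties":{"commands":{"type":"string"}},"required":["commands"]}

```bash
mkdir -p pics; python3 - <<'E'
from workcell import arm
import cv2,numpy as np
np.set_printoptions(precision=4,suppress=True)
for n in ["side","top","wrist"]:
    c=arm.get_calibration(n); print(n,c["K"],c["world_from_camera"])
    cv2.imwrite(f"pics/{n}0.png",arm.camera(n)[:,:,::-1])
s=arm.sense(); print(s)
E
```

```text
side [[501.3254   0.     324.872 ]
 [  0.     501.3254 192.0947]
 [  0.       0.       1.    ]] [[-0.709  -0.5217  0.4745 -0.0676]
 [-0.7051  0.5168 -0.4856  0.62  ]
 [ 0.0081 -0.6788 -0.7342  1.0747]
 [ 0.      0.      0.      1.    ]]
top [[418.4984   0.     313.9478]
 [  0.     418.4984 194.632 ]
 [  0.       0.       1.    ]] [[ 0.0025 -0.9932  0.1161  0.3978]
 [-1.     -0.0023  0.0015 -0.0064]
 [-0.0012 -0.1161 -0.9932  1.4225]
 [ 0.      0.      0.      1.    ]]
wrist [[340.4477   0.     319.8489]
 [  0.     340.4477 204.5328]
 [  0.       0.       1.    ]] [[ 0.3054 -0.9207 -0.243   0.2768]
 [-0.9522 -0.2955 -0.0772 -0.6193]
 [-0.0008  0.2549 -0.967   0.3832]
 [ 0.      0.      0.      1.    ]]
{'time_s': 0.15, 'q': array([63.6274, 24.4416,  4.2311, 92.0425, -1.9522, 63.6427, -3.8447]), 'joint_vel': array([-0.0173, -0.2206, -0.0158, -0.1285,  0.0222, -0.0327,  0.0169]), 'joint_torque': array([  0.0041, -93.628 ,   3.669 , -45.4422,  -0.0489,   0.018 ,
         0.0001]), 'eef_pos': array([ 0.2063, -0.6424,  0.2049]), 'eef_rot': array([[ 0.3058, -0.9521, -0.0004],
       [-0.9521, -0.3058,  0.0009],
       [-0.0009,  0.0001, -1.    ]]), 'wrist_force': array([ 0.2527, -0.733 ,  0.7454]), 'torque': array([-0.0287, -0.0031, -0.0069]), 'finger_gap': 0.09370750177941102}
```

View pics/top0.png

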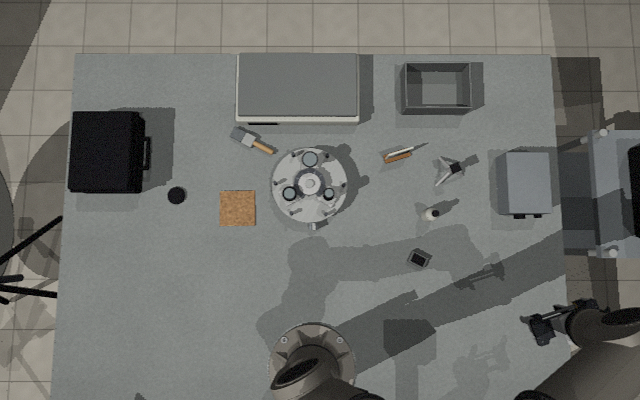

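View pics/side0.png

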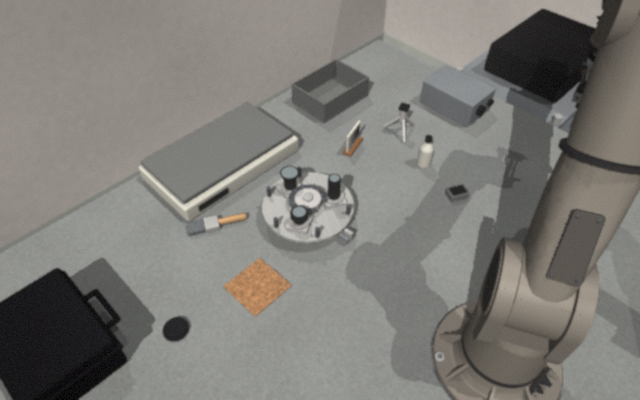

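View pics/wrist0.png

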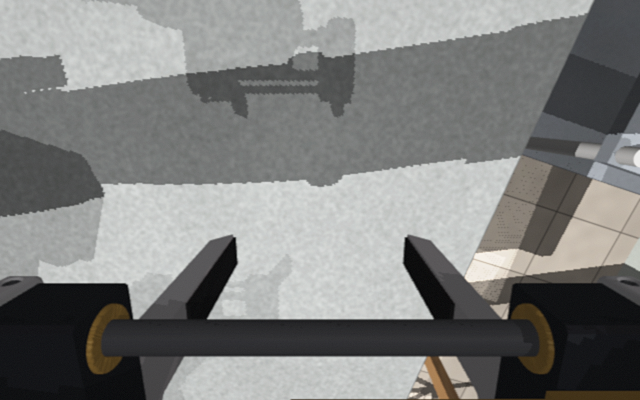

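```bash
cat > h.py <<'E'
from workcell import arm
import cv2,numpy as np
np.set_printoptions(precision=4,suppress=True)
def ray(n,uv,z,c=None):
    c=c or arm.get_calibration(n);K=c["K"];T=c["world_from_camera"]
    d=T[:3,:3]@np.linalg.solve(K,[uv[0],uv[1],1.]);o=T[:3,3]
    return o+d*(z-o[2])/d[2]
def proj(n,P,c=None):
    c=c or arm.get_calibration(n);K=c["K"];T=np.linalg.inv(c["world_from_camera"])
    P=np.atleast_2d(P);p=(T[:3,:3]@P.T).T+T[:3,3];q=(K@p.T).T
    return q[:,:2]/q[:,2:]
E
python3 - <<'E'
import cv2
a=cv2.imread("pics/top0.png")[130:240,210:360]; cv2.imwrite("pics/top0c.png",cv2.resize(a,None,fx=5,fy=5,interpolation=cv2.INTER_CUBIC))
a=cv2.imread("pics/side0.png")[150:320,215:370]; cv2.imwrite("pics/side0c.png",cv2.resize(a,None,fx=3.5,fy=3.5,interpolation=cv2.INTER_CUBIC))
E
```

```text
(no output)
```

View pics/top0c.png

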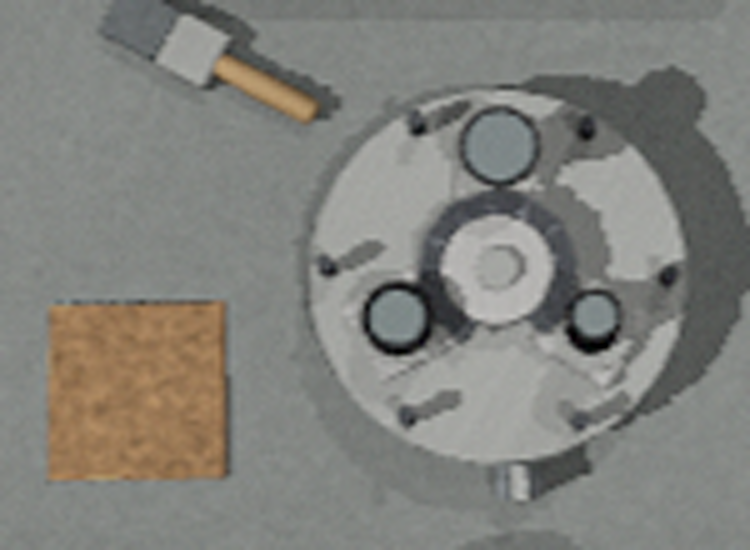

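View pics/side0c.png

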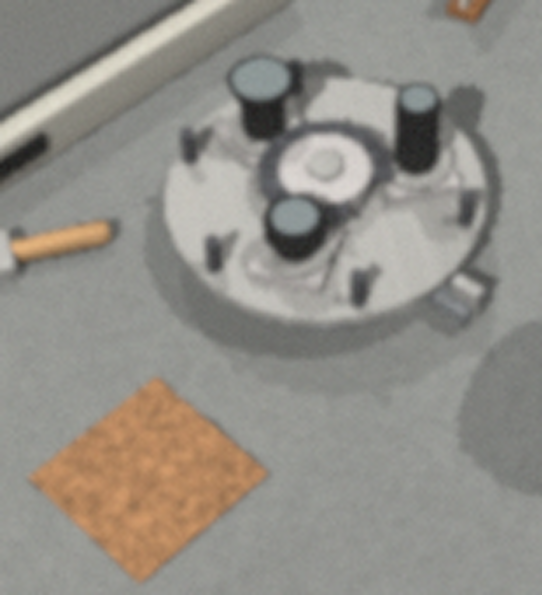

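```bash
python3 - <<'E'
from h import *
from scipy.optimize import least_squares
f=lambda x,y:((x+.5)/5-.5+210,(y+.5)/5-.5+130)
g=lambda x,y:((x+.5)/3.5-.5+215,(y+.5)/3.5-.5+150)
R=lambda n,p,z:ray(n,p,z)
print("cap",R("top",f(500,266),.085),R("side",g(327,163),.085))
print("slim",R("top",f(597,314),.137),R("side",g(419,99),.137))
print("hood",R("top",f(500,145),.122),R("side",g(261,77),.122))
print("stub",R("top",f(398,317),.102),R("side",g(295,214),.102))
for p in [(418,124),(588,126),(669,274),(579,413),(406,411),(326,265)]: print("pin",R("top",f(*p),.084))
print("disc L R",R("top",f(309,272),.052),R("top",f(686,272),.052),"T B",R("top",f(498,90),.052),R("top",f(498,461),.052))
print("pointer end",R("top",f(515,500),.045))
m=[R("top",f(*p),.004) for p in [(49,303),(226,303),(227,479),(49,479)]];print("mat",np.array(m),np.mean(m,0))
m=[R("side",g(*p),.004) for p in [(157,378),(270,473),(141,581),(29,478)]];print("mat",np.array(m),np.mean(m,0))
E
```

```text
cap [0.5926 0.0098 0.085 ] [0.593  0.0079 0.085 ]
slim [ 0.5551 -0.051   0.137 ] [ 0.5565 -0.0536  0.137 ]
hood [0.6644 0.0096 0.122 ] [0.6683 0.0049 0.122 ]
stub [0.5572 0.0743 0.102 ] [0.5618 0.0698 0.102 ]
pin [0.686  0.0635 0.084 ]
pin [ 0.6849 -0.0472  0.084 ]
pin [ 0.5877 -0.0994  0.084 ]
pin [ 0.4977 -0.0412  0.084 ]
pin [0.4987 0.0697 0.084 ]
pin [0.5931 0.1222 0.084 ]
disc L R [0.5931 0.1365 0.052 ] [ 0.5936 -0.1129  0.052 ] T B [0.7162 0.0119 0.052 ] [0.4684 0.011  0.052 ]
pointer end [ 0.4433 -0.0002  0.045 ]
mat [[0.5781 0.3189 0.004 ]
 [0.5784 0.1979 0.004 ]
 [0.4583 0.195  0.004 ]
 [0.458  0.3155 0.004 ]] [0.5182 0.2568 0.004 ]
mat [[0.5804 0.1963 0.004 ]
 [0.4612 0.1925 0.004 ]
 [0.4601 0.3118 0.004 ]
 [0.5782 0.3159 0.004 ]] [0.52   0.2541 0.004 ]
```

```bash
cat >> h.py <<'E'
def plan(target,yaw,n,hand,gain=1.0):
    """print rows: to world target with tool-x yaw (deg), tool down"""
    s=arm.sense();R=s["eef_rot"];p=s["eef_pos"]
    y0=np.degrees(np.arctan2(R[1,0],R[0,0]));dy=(yaw-y0+180)%360-180
    out=[];st=(np.array(target)-p)/n*gain
    for k in range(n):
        a=np.radians(y0+dy*k/n);ex=np.array([np.cos(a),np.sin(a),0]);ey=np.array([np.sin(a),-np.cos(a),0])
        out.append("%g %.4f %.4f %.4f %.2f"%(hand,st@ex,st@ey,-st[2],-dy/n*gain))
    print("pos",p,"yaw %.2f"%y0,"q",s["q"],"F",s["wrist_force"],"t",s["time_s"],"gap",s["finger_gap"])
    for i in range(0,n,5): print("; ".join(out[i:i+5]))
E
python3 -c "
from h import *
plan([0.589,-0.11,0.18],0,15,20)"
```

```text
pos [ 0.2063 -0.6424  0.2049] yaw -72.19 q [63.6274 24.4416  4.2311 92.0425 -1.9522 63.6427 -3.8447] F [ 0.2527 -0.733   0.7454] t 0.15 gap 0.09370750177941102
20 -0.0260 -0.0351 0.0017 -4.81; 20 -0.0229 -0.0372 0.0017 -4.81; 20 -0.0197 -0.0390 0.0017 -4.81; 20 -0.0164 -0.0405 0.0017 -4.81; 20 -0.0129 -0.0417 0.0017 -4.81
20 -0.0094 -0.0427 0.0017 -4.81; 20 -0.0058 -0.0433 0.0017 -4.81; 20 -0.0021 -0.0437 0.0017 -4.81; 20 0.0015 -0.0437 0.0017 -4.81; 20 0.0052 -0.0434 0.0017 -4.81
20 0.0088 -0.0428 0.0017 -4.81; 20 0.0124 -0.0419 0.0017 -4.81; 20 0.0159 -0.0407 0.0017 -4.81; 20 0.0192 -0.0393 0.0017 -4.81; 20 0.0224 -0.0375 0.0017 -4.81
```

Call:
servo_tool --commands "20 -0.026 -0.035 0.002 -4.8; 20 -0.023 -0.037 0.002 -4.8; 20 -0.02 -0.039 0.002 -4.8; 20 -0.016 -0.04 0.002 -4.8; 20 -0.013 -0.042 0.002 -4.8"

```text
time_s: 0.78
eef_pos: [0.3332, -0.4616, 0.1931]
eef_rot: [[0.672, -0.741, -0.003], [-0.741, -0.672, 0.001], [-0.003, 0.001, -1.0]]
wrist_force: [0.6, 0.1, -0.1]
finger_gap: 0.0472
```

```bash
python3 -c "
from h import *
plan([0.589,-0.11,0.18],0,10,20)"
```

```text
pos [ 0.3332 -0.4616  0.1931] yaw -47.79 q [ 51.9669  15.5537  -5.1551 106.1417   1.6767  58.539   -1.6648] F [ 0.5937  0.0993 -0.1397] t 0.775 gap 0.04717201773672356
20 -0.0089 -0.0426 0.0013 -4.78; 20 -0.0053 -0.0432 0.0013 -4.78; 20 -0.0017 -0.0434 0.0013 -4.78; 20 0.0020 -0.0434 0.0013 -4.78; 20 0.0056 -0.0431 0.0013 -4.78
20 0.0091 -0.0425 0.0013 -4.78; 20 0.0127 -0.0416 0.0013 -4.78; 20 0.0161 -0.0404 0.0013 -4.78; 20 0.0194 -0.0389 0.0013 -4.78; 20 0.0226 -0.0372 0.0013 -4.78
```

Tracks nearly fully.

Call:
servo_tool --commands "20 -0.009 -0.043 0.001 -4.8; 20 -0.005 -0.043 0.001 -4.8; 20 -0.002 -0.043 0.001 -4.8; 20 0.002 -0.043 0.001 -4.8; 20 0.006 -0.043 0.001 -4.8"

```text
time_s: 1.4
eef_pos: [0.4628, -0.2791, 0.1876]
eef_rot: [[0.921, -0.39, -0.003], [-0.39, -0.921, 0.002], [-0.003, -0.0, -1.0]]
wrist_force: [-0.2, 0.1, -0.4]
finger_gap: 0.0189
```

Call:
servo_tool --commands "20 0.009 -0.042 0.001 -4.8; 20 0.013 -0.042 0.001 -4.8; 20 0.016 -0.04 0.001 -4.8; 20 0.019 -0.039 0.001 -4.8; 20 0.023 -0.037 0.001 -4.8"

```text
time_s: 2.02
eef_pos: [0.5897, -0.0951, 0.182]
eef_rot: [[1.0, 0.031, -0.004], [0.031, -1.0, 0.001], [-0.004, -0.001, -1.0]]
wrist_force: [0.4, 0.3, -0.3]
finger_gap: 0.0189
```

```bash
python3 -c "
from h import *
c=arm.get_calibration('wrist')
import pickle;pickle.dump(c,open('c1.pkl','wb'))
cv2.imwrite('pics/w1.png',arm.camera('wrist')[:,:,::-1])
plan([0.589,-0.11,0.18],0,5,20)"
```

```text
pos [ 0.5923 -0.0889  0.182 ] yaw 2.36 q [ 22.8447  20.6707 -25.4857 102.0173   9.8594  59.6701  -3.8678] F [-0.7955  6.546  -0.2125] t 2.075 gap 0.01935262883218209
20 -0.0008 0.0042 0.0004 0.47; 20 -0.0008 0.0042 0.0004 0.47; 20 -0.0008 0.0042 0.0004 0.47; 20 -0.0007 0.0042 0.0004 0.47; 20 -0.0007 0.0042 0.0004 0.47
```

View pics/w1.png

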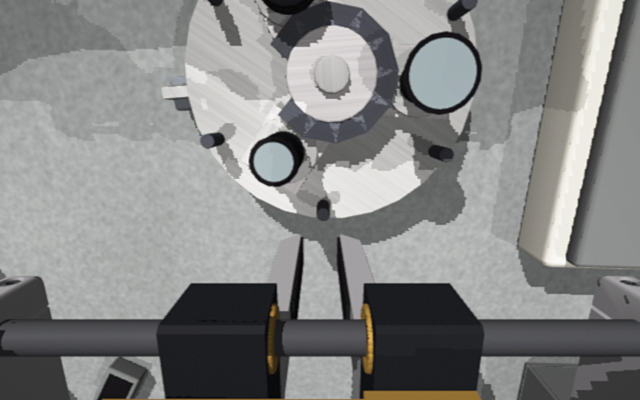

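```bash
python3 -c "
from h import *
im=cv2.imread('pics/w1.png');a=im[0:240,140:460];cv2.imwrite('pics/w1c.png',cv2.resize(a,None,fx=2.5,fy=2.5,interpolation=cv2.INTER_CUBIC))
import pickle;c=pickle.load(open('c1.pkl','rb'))
print(c['world_from_camera'])
print('cap',ray('wrist',(332,73),.085,c),'slim',ray('wrist',(276,160),.137,c),'pin',ray('wrist',(323,210),.084,c),'ptr',ray('wrist',(163,92),.045,c))
"
```

```text
[[ 0.9995  0.0308  0.0034  0.5884]
 [ 0.0307 -0.9669 -0.2532 -0.0211]
 [-0.0045  0.2532 -0.9674  0.3605]
 [ 0.      0.      0.      1.    ]]
cap [0.5954 0.0104 0.085 ] slim [ 0.5595 -0.0502  0.137 ] pin [ 0.5922 -0.0981  0.084 ] ptr [ 0.4479 -0.0053  0.045 ]
```

View pics/w1c.png

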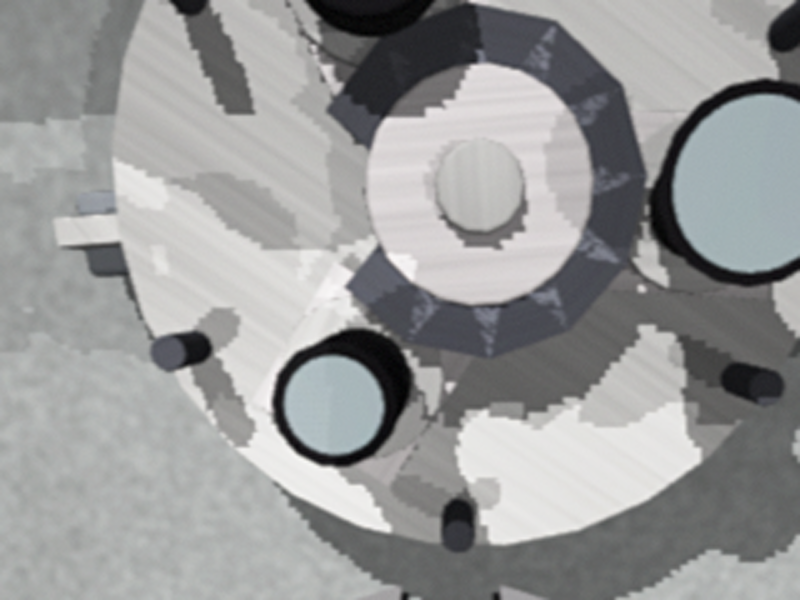

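```bash
python3 -c "
from h import *
import pickle;c=pickle.load(open('c1.pkl','rb'))
f=lambda x,y:((x+.5)/2.5-.5+140,(y+.5)/2.5-.5)
r=lambda p,z:ray('wrist',f(*p),z,c)[:2]
C=r((480,182),.085)
print('C',C)
def s(n,p,z):
    d=r(p,z)-C;print(n,r(p,z),np.hypot(*d),np.degrees(np.arctan2(d[1],d[0]))%360)
s('slim',(332,405),.137);s('pin',(458,535),.084);s('pin2',(168,353),.084);s('pin3',(766,386),.084);s('ptr',(56,232),.045)
for p in [(333,108),(368,143),(382,253),(350,285)]:s('n',p,.079)
"
```

```text
C [0.5952 0.0107]
slim [ 0.5572 -0.0514] 0.07284046242036284 238.55890669811106
pin [ 0.5922 -0.1013] 0.1120748044773006 268.47301428285107
pin2 [ 0.4973 -0.0436] 0.11195454137847002 209.016970592892
pin3 [ 0.6899 -0.0481] 0.11148489373558325 328.14953741774696
ptr [ 0.4471 -0.0058] 0.1490434456976006 186.3482566838602
n [0.5498 0.0312] 0.0497771294585294 155.73814686815422
n [0.5605 0.0216] 0.03634093482542277 162.5693259342593
n [ 0.5651 -0.0106] 0.03684188659353141 215.3796133851096
n [ 0.555  -0.0207] 0.051006720981628464 218.05124027769963
```

```bash
python3 -c "
from h import *
plan([0.591,-0.1015,0.125],-1.5,5,26)"
```

```text
pos [ 0.5923 -0.0889  0.182 ] yaw 2.36 q [ 22.8447  20.6707 -25.4857 102.0173   9.8594  59.6701  -3.8678] F [-0.7955  6.546  -0.2125] t 2.075 gap 0.01935262883218209
26 -0.0004 0.0025 0.0114 0.77; 26 -0.0003 0.0025 0.0114 0.77; 26 -0.0003 0.0025 0.0114 0.77; 26 -0.0003 0.0025 0.0114 0.77; 26 -0.0002 0.0025 0.0114 0.77
```

Call:
servo_tool --commands "26 0 0.003 0.011 0.8; 26 0 0.003 0.011 0.8; 26 0 0.003 0.011 0.8; 26 0 0.003 0.011 0.8; 26 0 0.002 0.011 0.8"

```text
time_s: 2.7
eef_pos: [0.5909, -0.106, 0.1227]
eef_rot: [[0.999, -0.037, -0.004], [-0.037, -0.999, 0.003], [-0.004, -0.003, -1.0]]
wrist_force: [-0.9, -1.0, -0.7]
finger_gap: 0.0247
```

```bash
python3 -c "
from h import *
plan([0.591,-0.1015,0.066],-1.5,5,26)
c=arm.get_calibration('wrist')
im=arm.camera('wrist')[:,:,::-1]
p=proj('wrist',[[0.5915,-0.1015,.084]],c)[0];print(p)
im=np.ascontiguousarray(im[60:300,160:480]);cv2.imwrite('pics/w2.png',cv2.resize(im,None,fx=2.5,fy=2.5))"
```

```text
pos [ 0.5909 -0.106   0.1227] yaw -2.12 q [ 22.5542  24.2834 -23.4095 104.8715  11.5117  53.4232  -8.062 ] F [-0.9133 -0.9522 -0.7255] t 2.7 gap 0.024680107191298473
26 -0.0000 -0.0009 0.0113 -0.12; 26 -0.0000 -0.0009 0.0113 -0.12; 26 -0.0000 -0.0009 0.0113 -0.12; 26 -0.0000 -0.0009 0.0113 -0.12; 26 0.0000 -0.0009 0.0113 -0.12
[320.5873 223.0707]
```

View pics/w2.png

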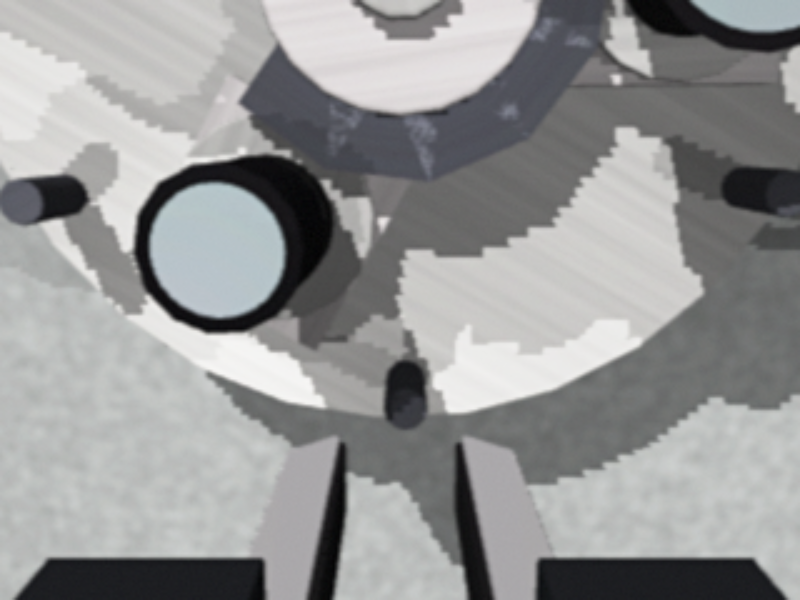

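Call:
servo_tool --commands "26 0 -0.001 0.011 0; 26 0 -0.001 0.011 0; 26 0 -0.001 0.011 0; 26 0 -0.001 0.011 0; 26 0 0 0.011 0"

```text
time_s: 3.38
eef_pos: [0.5904, -0.1014, 0.063]
eef_rot: [[0.999, -0.037, -0.005], [-0.037, -0.999, 0.004], [-0.005, -0.003, -1.0]]
wrist_force: [0.2, -0.0, -0.7]
finger_gap: 0.0242
```

```bash
python3 -c "
from h import *
plan([0.591,-0.1015,0.066],-1.5,5,26)
C=np.array([.594,.0105])
# arc rows: tool following tangent; lead 6mm
s=arm.sense();print('th',np.degrees(np.arctan2(*(s['eef_pos'][:2]-C)[::-1]))%360, np.hypot(*(s['eef_pos'][:2]-C)))"
```

```text
pos [ 0.5904 -0.1014  0.063 ] yaw -2.15 q [ 21.068   28.4195 -22.2787 107.3429  13.9651  47.1917 -10.5369] F [ 0.1987 -0.0422 -0.7179] t 3.375 gap 0.024160350339107312
26 0.0001 0.0000 -0.0006 -0.13; 26 0.0001 0.0000 -0.0006 -0.13; 26 0.0001 0.0000 -0.0006 -0.13; 26 0.0001 0.0000 -0.0006 -0.13; 26 0.0001 0.0000 -0.0006 -0.13
th 268.13483019329715 0.11191799966762161
```

```bash
cat >> h.py <<'E'
C=np.array([.594,.0105])
def arc(step,n,hand,z=.066,r=.112):
    s=arm.sense();p=s["eef_pos"];R=s["eef_rot"]
    th=np.degrees(np.arctan2(*(p[:2]-C)[::-1]))%360
    yaw=np.degrees(np.arctan2(R[1,0],R[0,0]))
    print("th %.2f"%th,"pos",p,"yaw %.2f"%yaw,"want yaw %.2f"%(th-270),"F",s["wrist_force"],"q7",s["q"][6],"t",s["time_s"],'r',np.hypot(*(p[:2]-C)))
    P=p.copy();out=[]
    for k in range(n):
        t=np.radians(th+step*(k+1));T=np.r_[C+r*np.array([np.cos(t),np.sin(t)]),p[2]+(z-p[2])*(k+1)/n]
        a=np.radians(yaw);ex=np.array([np.cos(a),np.sin(a),0]);ey=np.array([np.sin(a),-np.cos(a),0])
        yn=yaw+step+(th-270-(np.degrees(np.arctan2(R[1,0],R[0,0]))))/n
        d=T-P;out.append("%g %.4f %.4f %.4f %.2f"%(hand,d@ex,d@ey,-d[2],-(yn-yaw)));P=T;yaw=yn
    print("; ".join(out))
E
python3 -c "
from h import *
arc(-4,5,26)"
```

```text
th 268.13 pos [ 0.5904 -0.1014  0.063 ] yaw -2.15 want yaw -1.87 F [ 0.1987 -0.0422 -0.7179] q7 -10.53690834909063 t 3.375 r 0.11191799966762161
26 -0.0078 -0.0002 -0.0006 3.94; 26 -0.0078 -0.0002 -0.0006 3.94; 26 -0.0078 -0.0002 -0.0006 3.94; 26 -0.0078 -0.0003 -0.0006 3.94; 26 -0.0078 -0.0003 -0.0006 3.94
```

Call:
servo_tool --commands "26 -0.008 0 -0.001 4; 26 -0.008 0 -0.001 4; 26 -0.008 0 -0.001 4; 26 -0.008 0 0 4; 26 -0.008 0 0 4"

```text
time_s: 4.0
eef_pos: [0.5524, -0.0937, 0.0636]
eef_rot: [[0.922, -0.386, -0.002], [-0.386, -0.922, 0.004], [-0.003, -0.003, -1.0]]
wrist_force: [2.0, 0.7, 1.0]
finger_gap: 0.0247
```

```bash
python3 -c "
from h import *
arc(-4,5,26)"
```

```text
th 248.23 pos [ 0.5524 -0.0937  0.0636] yaw -22.72 want yaw -21.77 F [2.024  0.7037 0.9983] q7 -28.919146437938934 t 4.0 r 0.11225092943205064
26 -0.0078 -0.0004 -0.0005 3.81; 26 -0.0078 -0.0002 -0.0005 3.81; 26 -0.0078 -0.0002 -0.0005 3.81; 26 -0.0078 -0.0002 -0.0005 3.81; 26 -0.0078 -0.0002 -0.0005 3.81
```

Call:
servo_tool --commands "26 -0.008 0 -0.001 3.8; 26 -0.008 0 -0.001 3.8; 26 -0.008 0 -0.001 3.8; 26 -0.008 0 0 3.8; 26 -0.008 0 0 3.8"

```text
time_s: 4.62
eef_pos: [0.5195, -0.0738, 0.0657]
eef_rot: [[0.739, -0.674, 0.003], [-0.674, -0.739, 0.003], [0.0, -0.005, -1.0]]
wrist_force: [2.3, -1.0, 0.9]
finger_gap: 0.0242
```

```bash
python3 -c "
from h import *
arc(-2.6,5,26)"
```

```text
th 228.51 pos [ 0.5195 -0.0738  0.0657] yaw -42.40 want yaw -41.49 F [ 2.3328 -1.0172  0.8537] q7 -48.230788543735585 t 4.625 r 0.1124871861200239
26 -0.0051 -0.0005 -0.0001 2.42; 26 -0.0051 -0.0001 -0.0001 2.42; 26 -0.0051 -0.0001 -0.0001 2.42; 26 -0.0051 -0.0001 -0.0001 2.42; 26 -0.0051 -0.0001 -0.0001 2.42
```

Call:
servo_tool --commands "26 -0.005 0 0 2.4; 26 -0.005 0 0 2.4; 26 -0.005 0 0 2.4; 26 -0.005 0 0 2.4; 26 -0.003 0 0 1.5"

```text
time_s: 5.25
eef_pos: [0.5055, -0.0578, 0.0654]
eef_rot: [[0.589, -0.808, 0.008], [-0.808, -0.589, 0.001], [0.004, -0.007, -1.0]]
wrist_force: [0.8, -1.8, 1.9]
finger_gap: 0.0244
```

Call:
servo_tool --commands "26 0 0 0 0"

```text
time_s: 5.38
eef_pos: [0.5054, -0.0576, 0.0653]
eef_rot: [[0.589, -0.808, 0.008], [-0.808, -0.589, 0.001], [0.004, -0.007, -1.0]]
wrist_force: [0.2, 0.7, -0.0]
finger_gap: 0.0244
```

```bash
python3 -c "
from h import *
import pickle
c=arm.get_calibration('wrist');pickle.dump(c,open('c3.pkl','wb'))
cv2.imwrite('pics/w3.png',arm.camera('wrist')[:,:,::-1])
cv2.imwrite('pics/top3.png',cv2.resize(arm.camera('top')[130:240,210:360,::-1],None,fx=5,fy=5,interpolation=cv2.INTER_CUBIC))
arc(-2.6,5,26)"
```

```text
th 217.61 pos [ 0.5054 -0.0578  0.0653] yaw -53.89 want yaw -52.39 F [-0.1489  0.0868 -0.0344] q7 -60.50929047360152 t 5.475 r 0.11183533426273305
26 -0.0051 0.0002 -0.0001 2.30; 26 -0.0051 -0.0000 -0.0001 2.30; 26 -0.0051 -0.0000 -0.0001 2.30; 26 -0.0051 -0.0001 -0.0001 2.30; 26 -0.0051 -0.0001 -0.0001 2.30
```

View pics/w3.png

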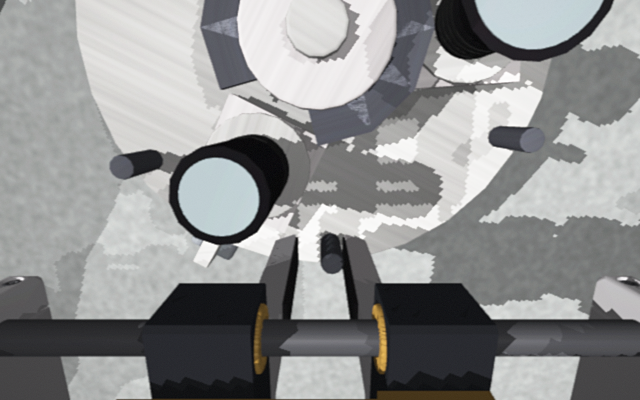

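View pics/top3.png

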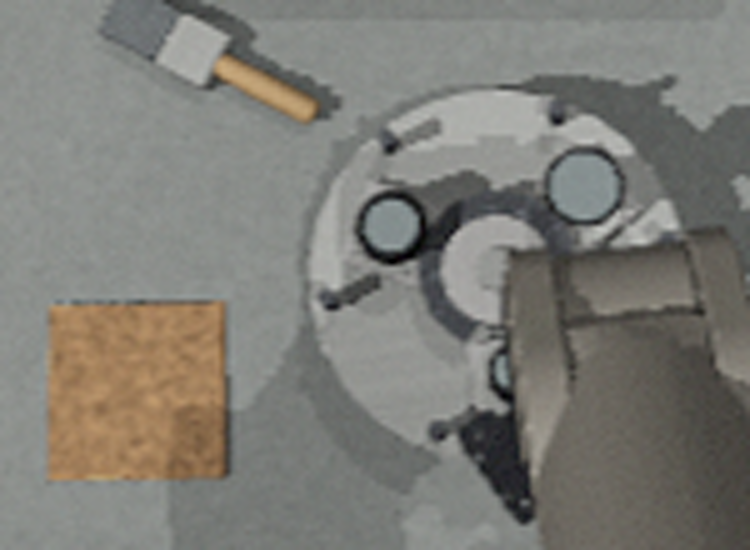

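```bash
python3 -c "
from h import *
import pickle;c=pickle.load(open('c3.pkl','rb'))
r=lambda p,z:ray('wrist',p,z,c)[:2]
C=r((317,24),.085);print('C',C)
def s(n,p,z):
    d=r(p,z)-C;print(n,r(p,z),np.hypot(*d),np.degrees(np.arctan2(d[1],d[0]))%360)
s('slim',(218,194),.137);s('pin',(332,262),.084);s('pinL',(122,165),.084);s('pinR',(531,139),.084);s('ptr',(203,266),.045)
for p in [(203,27),(222,87),(318,143)]:s('n',p,.079)
"
```

```text
C [0.5945 0.0093]
slim [ 0.5254 -0.0017] 0.06998868874495244 189.0575778420775
pin [ 0.5103 -0.0612] 0.10981924163590194 219.9218500163796
pinL [0.4918 0.0482] 0.10984133249923833 159.27380091933856
pinR [ 0.614  -0.0992] 0.11024956342996839 280.16486270595595
ptr [ 0.4471 -0.0083] 0.14840750413145026 186.81173826914187
n [0.565  0.0501] 0.05034108695323337 125.83791754024823
n [0.5486 0.03  ] 0.0503469072882086 155.72561425045683
n [ 0.554  -0.0206] 0.050325563879014774 216.46290167910587
```

Call:
servo_tool --commands "26 -0.002 0 0 1; 26 -0.002 0 0 1; 26 -0.002 0 0 1; 26 0 0 0 0"

```text
time_s: 5.98
eef_pos: [0.5021, -0.053, 0.0652]
eef_rot: [[0.543, -0.84, 0.008], [-0.84, -0.543, 0.001], [0.004, -0.008, -1.0]]
wrist_force: [0.7, -0.7, 0.6]
finger_gap: 0.0246
```

```bash
python3 -c "
from h import *
import pickle
arc(-2.6,5,26)
c=arm.get_calibration('wrist');pickle.dump(c,open('c4.pkl','wb'))
cv2.imwrite('pics/w4.png',arm.camera('wrist')[:,:,::-1])
"
```

```text
th 214.62 pos [ 0.5021 -0.053   0.0652] yaw -57.10 want yaw -55.38 F [ 0.6742 -0.7091  0.6122] q7 -63.97925889887483 t 5.975 r 0.11170091797292694
26 -0.0051 0.0003 -0.0002 2.26; 26 -0.0051 0.0000 -0.0002 2.26; 26 -0.0051 -0.0000 -0.0002 2.26; 26 -0.0051 -0.0001 -0.0002 2.26; 26 -0.0051 -0.0001 -0.0002 2.26
```

View pics/w4.png

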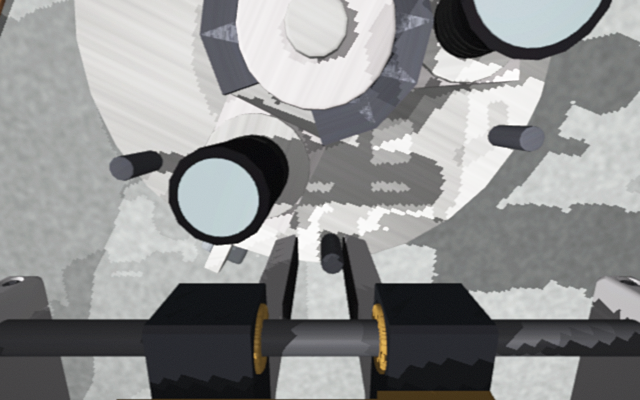

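Call:
servo_tool --commands "26 0.003 0 0 0; 26 0.002 0 -0.01 0; 26 0 0 -0.04 0; 60 0 0 -0.05 0; 80 0 0 -0.03 0"

```text
time_s: 6.65
eef_pos: [0.5024, -0.0574, 0.1987]
eef_rot: [[0.544, -0.839, 0.003], [-0.839, -0.544, 0.003], [-0.0, -0.004, -1.0]]
wrist_force: [0.2, -0.5, -0.4]
finger_gap: 0.0411
```

```bash
python3 -c "
from h import *
plan([0.48,0.0,0.19],-57,3,80)
import pickle
c=arm.get_calibration('wrist');pickle.dump(c,open('c5.pkl','wb'))
cv2.imwrite('pics/w5.png',arm.camera('wrist')[:,:,::-1])
"
```

```text
pos [ 0.5024 -0.0574  0.1987] yaw -57.02 q [ 10.735    9.4963 -12.6683 113.3029   2.3013  57.252  -60.0284] F [ 0.1776 -0.4673 -0.364 ] t 6.65 gap 0.04108047179336834
80 -0.0201 -0.0042 0.0029 -0.01; 80 -0.0201 -0.0042 0.0029 -0.01; 80 -0.0201 -0.0042 0.0029 -0.01
```

View pics/w5.png

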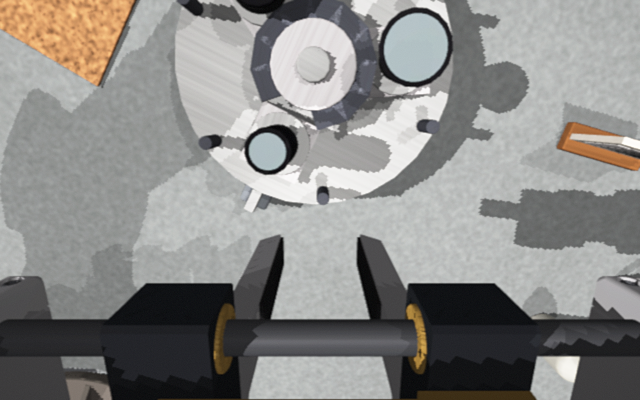

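```bash
python3 -c "
from h import *
im=cv2.imread('pics/w5.png');a=im[0:240,140:460];cv2.imwrite('pics/w5c.png',cv2.resize(a,None,fx=2.5,fy=2.5,interpolation=cv2.INTER_CUBIC))
"
```

```text
(no output)
```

View pics/w5c.png

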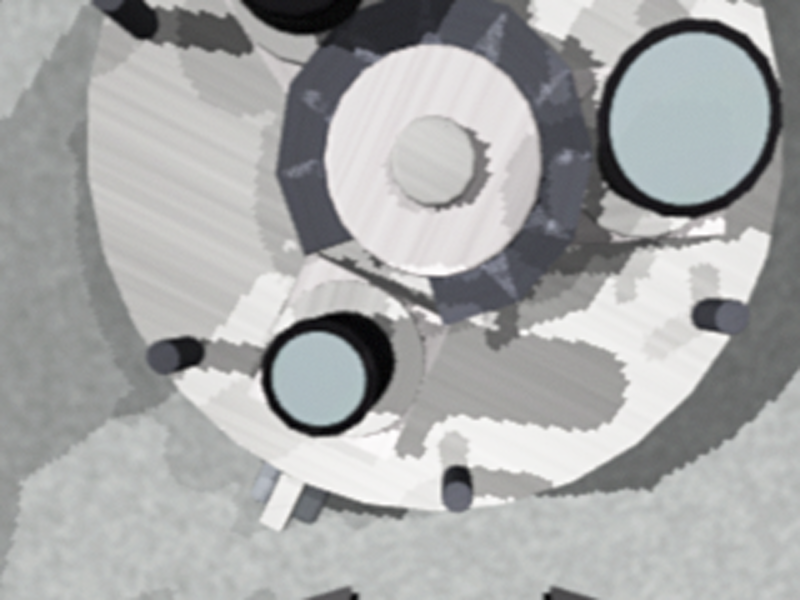

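```bash
python3 -c "
from h import *
import pickle;c=pickle.load(open('c5.pkl','rb'))
f=lambda x,y:((x+.5)/2.5-.5+140,(y+.5)/2.5-.5)
r=lambda p,z:ray('wrist',f(*p),z,c)[:2]
C=r((432,160),.085);print('C',C)
def s(n,p,z):
    d=r(p,z)-C;print(n,r(p,z),np.hypot(*d),np.degrees(np.arctan2(d[1],d[0]))%360)
s('slim',(319,376),.137);s('pinL',(164,357),.084);s('pin',(457,495),.084);s('pinR',(734,316),.084);s('ptr',(272,525),.045)
for p in [(306,255),(448,322)]:s('n',p,.079)
"
```

```text
C [0.5948 0.01  ]
slim [0.5246 0.0013] 0.0708000639513862 187.07549446435777
pinL [0.4928 0.0529] 0.11070295343876603 157.23076004652307
pin [ 0.5065 -0.057 ] 0.11086876754709296 217.21239933696629
pinR [ 0.609  -0.1014] 0.11230694560973488 277.2210775271644
ptr [ 0.4477 -0.0063] 0.14803355413377897 186.3220573874267
n [0.5474 0.03  ] 0.051489137158654344 157.13350811931252
n [ 0.5549 -0.0219] 0.05114987221705238 218.64639201227192
```

```bash
python3 -c "
from h import *
plan([0.5235,0.0015,0.165],-57,5,80)
"
```

```text
pos [ 0.5038 -0.0575  0.2019] yaw -57.02 q [ 10.7459   9.3084 -12.6692 113.0919   2.2753  57.4345 -59.9971] F [ 1.2598 -1.043   3.7531] t 6.7 gap 0.045117725988491626
80 -0.0077 -0.0097 0.0074 -0.00; 80 -0.0077 -0.0097 0.0074 -0.00; 80 -0.0077 -0.0097 0.0074 -0.00; 80 -0.0077 -0.0097 0.0074 -0.00; 80 -0.0077 -0.0097 0.0074 -0.00
```

Call:
servo_tool --commands "80 -0.008 -0.01 0.002 0; 80 -0.008 -0.01 0.004 0; 80 -0.008 -0.01 0.008 0; 80 -0.007 -0.009 0.01 0; 80 -0.007 -0.009 0.01 0"

```text
time_s: 7.32
eef_pos: [0.5242, 0.0047, 0.1654]
eef_rot: [[0.545, -0.839, 0.006], [-0.839, -0.545, 0.002], [0.001, -0.006, -1.0]]
wrist_force: [0.5, 0.4, 0.5]
finger_gap: 0.0753
```

```bash
python3 -c "
from h import *
c=arm.get_calibration('wrist')
print(proj('wrist',[[0.5235,0.0015,.137]],c))
cv2.imwrite('pics/w6.png',arm.camera('wrist')[:,:,::-1])
plan([0.5235,0.0015,0.095],-57,5,80)
"
```

```text
[[324.0206 237.9178]]
pos [0.5239 0.0063 0.1642] yaw -56.92 q [  5.3798  13.5208 -14.9619 113.1845   4.1392  53.5141 -68.5538] F [-0.3567  1.4577 -0.797 ] t 7.375 gap 0.0752527434071516
80 0.0008 0.0006 0.0138 0.02; 80 0.0008 0.0006 0.0138 0.02; 80 0.0008 0.0006 0.0138 0.02; 80 0.0008 0.0006 0.0138 0.02; 80 0.0008 0.0006 0.0138 0.02
```

View pics/w6.png

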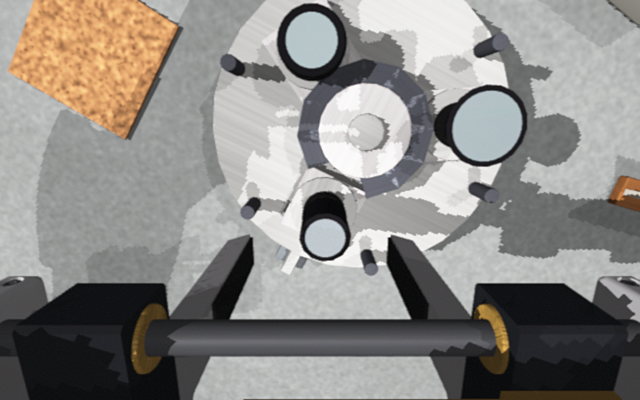

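Call:
servo_tool --commands "80 0.001 0.001 0.014 0; 80 0.001 0.001 0.014 0; 80 0.001 0.001 0.014 0; 80 0.001 0.001 0.014 0; 80 0 0 0.013 0"

```text
time_s: 8.0
eef_pos: [0.5226, -0.0005, 0.0901]
eef_rot: [[0.545, -0.838, 0.004], [-0.839, -0.545, 0.003], [-0.0, -0.005, -1.0]]
wrist_force: [-0.4, -0.6, -0.7]
finger_gap: 0.0752
```

```bash
python3 -c "
from h import *
plan([0.5235,0.0015,0.095],-57,1,80)
"
```

```text
pos [ 0.5226 -0.0005  0.0901] yaw -56.98 q [  5.0739  18.9562 -14.1866 116.9514   6.3486  44.5553 -69.8681] F [-0.4315 -0.5923 -0.744 ] t 8.0 gap 0.07523981751819116
80 -0.0012 -0.0018 -0.0049 0.02
```

Call:
servo_tool --commands "60 -0.001 -0.001 -0.004 0; 30 0 -0.001 0 0; 0 0 0 0 0; 0 0 0 0 0; 0 0 0 0 0"

```text
time_s: 8.62
eef_pos: [0.5242, 0.0017, 0.0945]
eef_rot: [[0.545, -0.838, 0.005], [-0.839, -0.545, 0.003], [0.0, -0.005, -1.0]]
wrist_force: [-0.5, 0.2, -1.4]
finger_gap: 0.0335
```

```bash
python3 -c "
from h import *
plan([0.5235,0.0015,0.095],33,9,0)
"
```

```text
pos [0.5242 0.0017 0.0945] yaw -56.98 q [  4.9293  18.703  -14.2636 116.598    6.2363  45.1255 -69.979 ] F [-0.4879  0.1927 -1.4378] t 8.625 gap 0.03349550509078635
0 -0.0000 0.0001 -0.0001 -10.00; 0 -0.0000 0.0001 -0.0001 -10.00; 0 -0.0000 0.0001 -0.0001 -10.00; 0 -0.0001 0.0001 -0.0001 -10.00; 0 -0.0001 0.0000 -0.0001 -10.00
0 -0.0001 0.0000 -0.0001 -10.00; 0 -0.0001 0.0000 -0.0001 -10.00; 0 -0.0001 0.0000 -0.0001 -10.00; 0 -0.0001 -0.0000 -0.0001 -10.00
```

Gripped (33.5 mm). Twist anticlockwise.

Call:
servo_tool --commands "0 0 0 0 -8; 0 0 0 0 -8; 0 0 0 0 -8; 0 0 0 0 -8; 0 0 0 0 -8"

```text
time_s: 9.25
eef_pos: [0.5237, 0.0018, 0.0946]
eef_rot: [[0.962, -0.272, 0.004], [-0.272, -0.962, 0.002], [0.003, -0.004, -1.0]]
wrist_force: [1.0, 0.7, -1.7]
finger_gap: 0.0333
```

```bash
python3 -c "
from h import *
plan([0.5242,0.0017,0.0945],33,5,0);print(arm.sense()['torque'])
"
```

```text
pos [0.5237 0.0018 0.0946] yaw -15.76 q [ 11.8568  19.5041 -22.5311 116.2292  10.1337  45.839  -32.3237] F [ 1.0114  0.68   -1.6857] t 9.25 gap 0.03332920009717496
0 0.0001 -0.0000 0.0000 -9.75; 0 0.0001 0.0000 0.0000 -9.75; 0 0.0001 0.0000 0.0000 -9.75; 0 0.0001 0.0000 0.0000 -9.75; 0 0.0001 0.0001 0.0000 -9.75
[-0.0479 -0.0601  0.0188]
```

Call:
servo_tool --commands "0 0 0 0 -8; 0 0 0 0 -8; 0 0 0 0 -8; 0 0 0 0 -8; 0 0 0 0 -8"

```text
time_s: 9.88
eef_pos: [0.5234, 0.0017, 0.0946]
eef_rot: [[0.902, 0.432, 0.004], [0.432, -0.902, 0.002], [0.005, -0.0, -1.0]]
wrist_force: [-0.4, -0.9, -2.0]
finger_gap: 0.0334
```

```bash
python3 -c "
from h import *
plan([0.5242,0.0017,0.0945],33,5,0);print(arm.sense()['torque'])
"
```

```text
pos [0.5234 0.0017 0.0946] yaw 25.60 q [ 18.8822  20.7284 -31.0095 115.8608  14.3506  46.8167   5.2524] F [-0.3613 -0.9173 -2.0499] t 9.875 gap 0.033421528069576475
0 0.0001 0.0001 0.0000 -1.48; 0 0.0001 0.0001 0.0000 -1.48; 0 0.0001 0.0001 0.0000 -1.48; 0 0.0001 0.0001 0.0000 -1.48; 0 0.0001 0.0001 0.0000 -1.48
[ 0.009  -0.0566 -0.0365]
```

Call:
servo_tool --commands "0 0 0 0 -1.5; 0 0 0 0 -1.5; 0 0 0 0 -1.5; 0 0 0 0 -1"

```text
time_s: 10.38
eef_pos: [0.5232, 0.0016, 0.0946]
eef_rot: [[0.857, 0.516, 0.004], [0.516, -0.857, 0.002], [0.005, -0.0, -1.0]]
wrist_force: [0.1, -0.2, -1.6]
finger_gap: 0.0338
```

```bash
python3 -c "
from h import *
plan([0.5242,0.0017,0.0945],33,5,0);print(arm.sense()['torque'])
"
```

```text
pos [0.5232 0.0016 0.0946] yaw 31.07 q [ 19.8376  20.9258 -32.1529 115.8185  14.9371  46.9751  10.2215] F [ 0.113  -0.2118 -1.5949] t 10.375 gap 0.033816925840314836
0 0.0002 0.0001 0.0000 -0.39; 0 0.0002 0.0001 0.0000 -0.39; 0 0.0002 0.0001 0.0000 -0.39; 0 0.0002 0.0001 0.0000 -0.39; 0 0.0002 0.0001 0.0000 -0.39
[-0.0234 -0.1206 -0.0866]
```

Torque is starting to rise; twisted 88°. Try a gentle lift.

Call:
servo_tool --commands "0 0 0 -0.002 0; 0 0 0 -0.003 0; 0 0 0 -0.003 0"

```text
time_s: 10.75
eef_pos: [0.5229, 0.0015, 0.1028]
eef_rot: [[0.857, 0.515, 0.003], [0.515, -0.857, 0.002], [0.004, -0.0, -1.0]]
wrist_force: [-0.6, 0.3, -0.8]
finger_gap: 0.0337
```

```bash
python3 -c "
from h import *
plan([0.5242,0.0017,0.0945],33,1,0);print(arm.sense()['torque'])
cv2.imwrite('pics/w7.png',arm.camera('wrist')[:,:,::-1])
"
```

```text
pos [0.5229 0.0015 0.1028] yaw 31.02 q [ 20.14    20.2594 -32.4177 115.4682  14.3459  47.9208  10.6896] F [-0.6306  0.2635 -0.8272] t 10.75 gap 0.03369437002064513
0 0.0012 0.0005 0.0083 -1.98
[ 0.0361 -0.1101 -0.022 ]
```

View pics/w7.png

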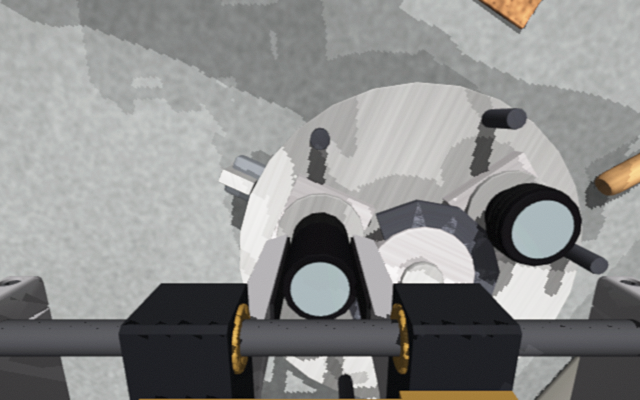

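Call:
servo_tool --commands "0 0 0 -0.005 0; 0 0 0 -0.006 0; 0 0 0 -0.008 0; 0 0 0 -0.015 0; 0 0 0 -0.025 0"

```text
time_s: 11.42
eef_pos: [0.5223, 0.0015, 0.1649]
eef_rot: [[0.857, 0.516, 0.002], [0.516, -0.857, 0.003], [0.003, -0.001, -1.0]]
wrist_force: [0.2, 0.7, -1.6]
finger_gap: 0.0334
```

Call:
servo_tool --commands "0 0 0 -0.02 0; 0 0 0 0 0"

```text
time_s: 11.68
eef_pos: [0.5233, 0.0017, 0.1886]
eef_rot: [[0.857, 0.516, 0.006], [0.516, -0.857, 0.002], [0.006, 0.001, -1.0]]
wrist_force: [0.8, 0.2, -1.6]
finger_gap: 0.0334
```

```bash
python3 -c "
from h import *
plan([0.519,0.2555,0.17],31,10,0);print(arm.sense()['torque'])
cv2.imwrite('pics/w8.png',arm.camera('wrist')[:,:,::-1])
a=arm.camera('side')[120:320,215:420,::-1]
cv2.imwrite('pics/s8.png',cv2.resize(a,None,fx=3,fy=3,interpolation=cv2.INTER_CUBIC))
"
```

```text
pos [0.5233 0.0017 0.1886] yaw 31.04 q [ 22.6588  13.9655 -34.2677 110.9527   9.2007  57.4117  15.2866] F [ 0.7658  0.2376 -1.6391] t 11.675 gap 0.033409675952454934
0 0.0127 -0.0220 0.0019 0.00; 0 0.0127 -0.0220 0.0019 0.00; 0 0.0127 -0.0220 0.0019 0.00; 0 0.0127 -0.0220 0.0019 0.00; 0 0.0127 -0.0220 0.0019 0.00
0 0.0127 -0.0220 0.0019 0.00; 0 0.0127 -0.0220 0.0019 0.00; 0 0.0127 -0.0220 0.0019 0.00; 0 0.0127 -0.0220 0.0019 0.00; 0 0.0127 -0.0220 0.0019 0.00
[-0.0179 -0.0565 -0.0128]
```

View pics/s8.png

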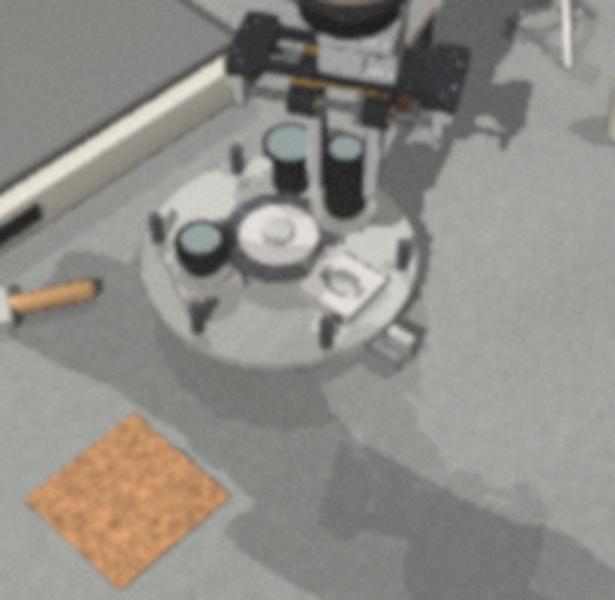

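View pics/w8.png

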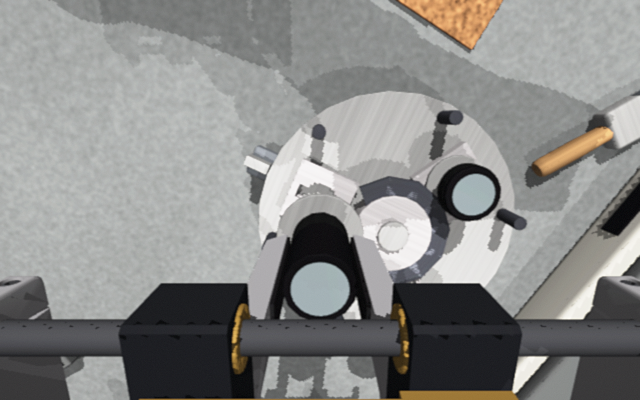

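Call:
servo_tool --commands "0 0.013 -0.022 0 0; 0 0.013 -0.022 0 0; 0 0.013 -0.022 0 0; 0 0.013 -0.022 0 0; 0 0.013 -0.022 0 0"

```text
time_s: 12.4
eef_pos: [0.5191, 0.13, 0.1824]
eef_rot: [[0.859, 0.512, -0.003], [0.512, -0.859, 0.001], [-0.002, -0.003, -1.0]]
wrist_force: [0.2, -0.4, -2.6]
finger_gap: 0.0337
```

Call:
servo_tool --commands "0 0.013 -0.022 0.005 0; 0 0.013 -0.022 0.005 0; 0 0.013 -0.022 0.01 0; 0 0.01 -0.018 0.01 0; 0 0.005 -0.01 0.01 0"

```text
time_s: 13.02
eef_pos: [0.5145, 0.2423, 0.1368]
eef_rot: [[0.858, 0.514, -0.009], [0.514, -0.858, 0.0], [-0.008, -0.005, -1.0]]
wrist_force: [-0.2, 0.2, -2.9]
finger_gap: 0.0338
```

```bash
python3 -c "
from h import *
plan([0.519,0.2555,0.08],31,5,0);print(arm.sense()['torque'])
"
```

```text
pos [0.5145 0.2423 0.1368] yaw 30.91 q [ -0.9791  23.2729 -38.0012 107.4366  16.7603  55.4434 -15.534 ] F [-0.1605  0.169  -2.9443] t 13.025 gap 0.03375285423306799
0 0.0021 -0.0018 0.0114 -0.02; 0 0.0021 -0.0018 0.0114 -0.02; 0 0.0021 -0.0018 0.0114 -0.02; 0 0.0021 -0.0018 0.0114 -0.02; 0 0.0021 -0.0018 0.0114 -0.02
[ 0.0047 -0.1018 -0.0427]
```

Call:
servo_tool --commands "0 0.002 -0.002 0.015 0; 0 0.002 -0.002 0.015 0; 0 0.002 -0.002 0.015 0; 0 0.002 -0.002 0.015 0; 0 0 0 0.008 0"

```text
time_s: 13.65
eef_pos: [0.5163, 0.2517, 0.0626]
eef_rot: [[0.859, 0.512, -0.012], [0.512, -0.859, -0.001], [-0.011, -0.005, -1.0]]
wrist_force: [-0.4, -0.2, -1.6]
finger_gap: 0.0335
```

Call:
servo_tool --commands "0 0 0 0 0"

```text
time_s: 13.78
eef_pos: [0.5161, 0.2514, 0.062]
eef_rot: [[0.859, 0.512, -0.012], [0.512, -0.859, -0.002], [-0.011, -0.005, -1.0]]
wrist_force: [0.4, -0.1, -2.3]
finger_gap: 0.0335
```

```bash
python3 -c "
from h import *
plan([0.519,0.2555,0.047],31,5,0);print(arm.sense()['torque'],arm.sense()['eef_rot'])
a=arm.camera('side')[180:380,150:350,::-1]
cv2.imwrite('pics/s9.png',cv2.resize(a,None,fx=3,fy=3,interpolation=cv2.INTER_CUBIC))
"
```

```text
pos [0.5161 0.2514 0.062 ] yaw 30.83 q [ -4.4063  29.2341 -35.3578 109.7237  21.6924  48.4918 -20.2948] F [ 0.376  -0.1313 -2.3   ] t 13.775 gap 0.03347093679199191
0 0.0009 -0.0004 0.0030 -0.03; 0 0.0009 -0.0004 0.0030 -0.03; 0 0.0009 -0.0004 0.0030 -0.03; 0 0.0009 -0.0004 0.0030 -0.03; 0 0.0009 -0.0004 0.0030 -0.03
[-0.044  -0.1557  0.0003] [[ 0.8586  0.5124 -0.0124]
 [ 0.5125 -0.8587 -0.0016]
 [-0.0115 -0.005  -0.9999]]
```

View pics/s9.png

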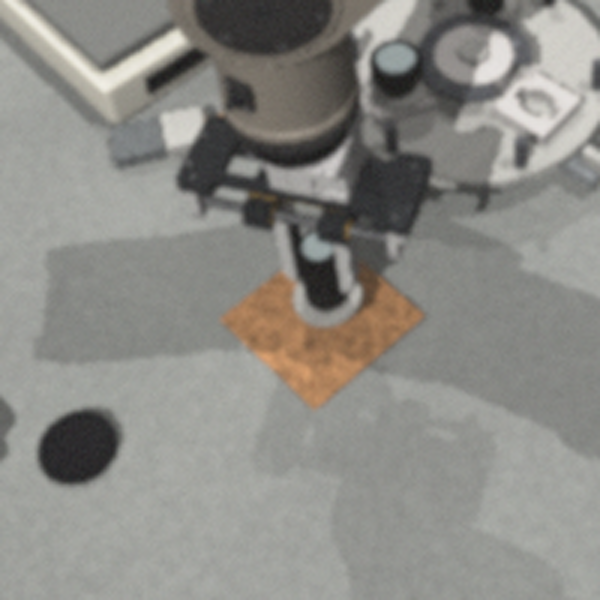

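Call:
servo_tool --commands "0 0.001 0 0.004 0; 0 0.001 0 0.004 0; 0 0 0 0.003 0; 0 0 0 0.002 0; 0 0 0 0.0015 0"

```text
time_s: 14.45
eef_pos: [0.5188, 0.2528, 0.0482]
eef_rot: [[0.859, 0.512, -0.01], [0.512, -0.859, -0.001], [-0.009, -0.004, -1.0]]
wrist_force: [-0.5, 1.0, -2.1]
finger_gap: 0.0338
```

Call:
servo_tool --commands "0 0 0 0 0"

```text
time_s: 14.58
eef_pos: [0.5187, 0.2528, 0.0481]
eef_rot: [[0.859, 0.512, -0.01], [0.512, -0.859, -0.001], [-0.009, -0.004, -1.0]]
wrist_force: [-0.1, -0.6, -1.6]
finger_gap: 0.0333
```

Call:
servo_tool --commands "0 0 0 0.001 0; 0 0 0 0.0005 0"

```text
time_s: 14.82
eef_pos: [0.5188, 0.2528, 0.0467]
eef_rot: [[0.859, 0.512, -0.01], [0.512, -0.859, -0.001], [-0.009, -0.004, -1.0]]
wrist_force: [-0.1, -0.1, -2.8]
finger_gap: 0.0337
```

Call:
servo_tool --commands "0 0 0 0.001 0"

```text
time_s: 14.95
eef_pos: [0.5189, 0.2529, 0.0464]
eef_rot: [[0.859, 0.512, -0.009], [0.512, -0.859, -0.001], [-0.008, -0.004, -1.0]]
wrist_force: [-7.3, -5.1, 26.1]
finger_gap: 0.0333
```

Call:
servo_tool --commands "0 0 0 0 0"

```text
time_s: 15.08
eef_pos: [0.519, 0.253, 0.0467]
eef_rot: [[0.859, 0.512, -0.009], [0.512, -0.859, -0.001], [-0.008, -0.004, -1.0]]
wrist_force: [0.0, -0.1, -1.7]
finger_gap: 0.0335
```

Call:
servo_tool --commands "45 0 0 0 0; 60 0 0 0 0; 80 0 0 0 0; 80 0 0 0 0; 80 0 0 0 0"

```text
time_s: 15.7
eef_pos: [0.5192, 0.2532, 0.0468]
eef_rot: [[0.859, 0.512, -0.009], [0.512, -0.859, -0.0], [-0.008, -0.004, -1.0]]
wrist_force: [-0.0, 0.2, -0.2]
finger_gap: 0.0746
```

Call:
servo_tool --commands "80 0 0 -0.01 0; 80 0 0 -0.02 0; 80 0 0 -0.03 0; 80 0 0 -0.04 0; 80 0 0 -0.04 0"

```text
time_s: 16.32
eef_pos: [0.5192, 0.2532, 0.1935]
eef_rot: [[0.858, 0.513, -0.011], [0.513, -0.858, -0.001], [-0.01, -0.005, -1.0]]
wrist_force: [0.4, 0.7, -0.1]
finger_gap: 0.0752
```

```bash
python3 -c "
from h import *
print(arm.sense()['eef_pos'],arm.sense()['wrist_force'])
c=arm.get_calibration('wrist');print(proj('wrist',[[0.519,0.253,.089],[.519,.253,.004],[.519,.2555,.004]],c),proj('side',[[0.519,0.253,.089],[.519,.253,.004]]))
cv2.imwrite('pics/w10.png',arm.camera('wrist')[:,:,::-1])
a=arm.camera('side')[180:380,150:350,::-1]
cv2.imwrite('pics/s10.png',cv2.resize(a,None,fx=3,fy=3,interpolation=cv2.INTER_CUBIC))
"
```

```text
[0.5192 0.2532 0.1935] [ 0.383   0.6837 -0.055 ]
[[320.3308 204.9415]
 [321.07   185.6162]
 [322.2377 183.701 ]] [[254.7245 265.8057]
 [257.9699 285.382 ]]
```

View pics/s10.png

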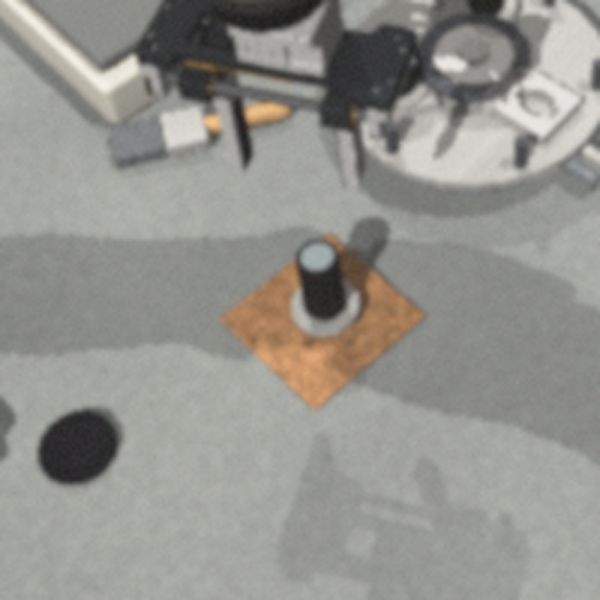

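View pics/w10.png

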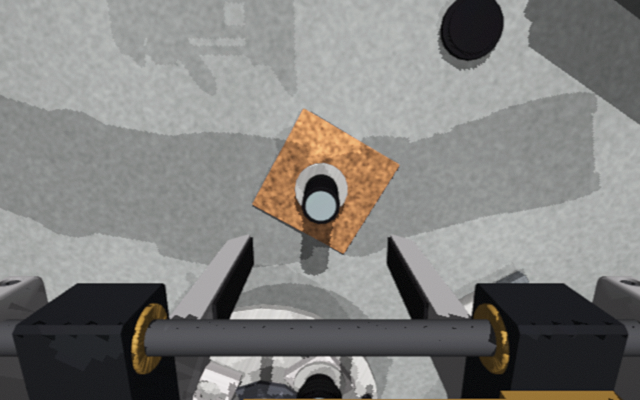

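Call:
servo_tool --commands "80 0 0 0 0; 80 0 0 0 0; 80 0 0 0 0"

```text
time_s: 16.8
eef_pos: [0.5207, 0.2543, 0.1972]
eef_rot: [[0.858, 0.513, -0.005], [0.513, -0.858, 0.001], [-0.003, -0.004, -1.0]]
wrist_force: [-0.3, -0.4, -0.7]
finger_gap: 0.0753
```

```bash
python3 -c "
from h import *
print(arm.sense()['eef_pos'],arm.sense()['joint_vel'],arm.sense()['time_s']);print(arm.sign_off())"
```

```text
[0.5207 0.2543 0.1972] [-0.0234  0.0372 -0.0333  0.1293 -0.112   0.0624 -0.0586] 16.8
the job is handed in; nothing more can be done
None
```

The slim lens is out of its socket and standing upright on the cork mat, and I handed the job in at 16.8 s. Sign-off gave no verdict, so the checks below are my own.

- **Turret:** I turned it about 52° clockwise by one push pin, held loosely between the fingers. That left the slim lens within about 1° of the middle of the notch.
- **Twist and lift:** I turned the lens about 88° anticlockwise, until the torque began to rise. It then lifted out with almost no force.
- **Placing:** The lens touched the mat at about 26 N, below the 60 N limit. I let go with its foot about 0.3 mm above the mat.

In the last side and wrist pictures the lens stands upright within a few millimetres of the mat's centre. The gripper is well clear above it. The empty socket is visible and the brush and cap look unmoved. The arm felt no contact with the other bystanders, but I took no final overview picture of them. I also did not measure the other two lenses at the end. They were seated in the picture taken just after the lift.

The top and wrist cameras disagreed by about 2.5° on which way the pointer faces. I used the wrist value because the guard's notch edges agreed with it.

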